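# Fit the terminal guard over its two studs

### The job

Fit the loose orange terminal guard, the one with the black handle, on the white mounting plate: line up its round hole with the stud beside the breaker and its slotted hole with the other stud, so that the breaker's knob comes up through the window, then lower it without letting it drop until it sits flat on both posts, ready for its nuts. Let go of it, and leave everything else on the bench where it is.

Things in the scene. Friction and masses are not known exactly. Their poses are not given: they have to be found in the camera images.
- guard_handle (a point): centre of the guard's black handle bar, over the middle of the sheet and 38.5 mm above its underside. The bar runs along the guard's y: 100 mm long, 12 mm wide, 11 mm tall, on two legs at its ends, 28 mm free below it. Axes are the guard's: z up, y along the bar towards the end with the round hole and the window
- guard: orange plastic terminal guard, loose, about 0.24 kg, lying flat on the bench: a sheet 130 mm (x) by 200 mm (y), 5 mm thick; origin at the centre of its underside, axes as at the handle. Window 44 mm (x) by 40 mm (y), centred at x = +34, y = +45 mm; a warning triangle on the same long side at the other end
- hole_round (a point): the guard's round hole, 12 mm across, right through the sheet; this point is its centre on the sheet's underside, at x = 0, y = +82 mm in the guard, 38.5 mm below the handle bar's centre. Same axes as the guard
- hole_slot (a point): the guard's slotted hole, 12 mm wide (x) and 18 mm long (y), right through the sheet; this point is its centre on the sheet's underside, at x = 0, y = -82 mm in the guard. Same axes as the guard
- stud_A (a point): post beside the breaker, for the round hole: aluminium, 16 mm across, topped by a flat steel washer 32 mm across (the shoulder), from which a steel stud 8 mm across rises 32 mm, its top 12 mm a cone to 2.4 mm. Point: top centre of the shoulder, 92 mm above the bench, where the guard's underside rests. Axes are the panel's: z up, y from stud B to stud A; a fitted guard's are parallel
- stud_B (a point): the other post, beside the row of terminals, the same in shape and height, for the slotted hole. This point is the centre of its shoulder, 164 mm from stud A along the panel's -y. Same axes as the panel
- knob_top (a point): top centre of the breaker's black knob with a red bar, 28 mm across, at x = +34, y = +45 mm in the panel, its top 18 mm above the shoulders, so it stands up through the window of a fitted guard, 13 mm above the sheet
- panel: white mounting plate, fixed on the bench, 260 mm (x) by 280 mm (y), 12 mm thick, with a rail, breaker, terminals, a grey wiring duct 67 mm tall along its +x edge, and the two posts; origin under its centre, midway between the posts. Nothing on it is taller than the studs (124 mm above the bench)
- multimeter: yellow and black hand multimeter lying on its back on the bench, 186 x 92 x 46 mm; origin under its centre. Leave alone
- screwdriver: red-handled screwdriver, 190 mm long and 26 mm thick, lying on the white mounting plate along its -x edge; origin under its middle. Leave alone
- switch1: black pushbutton contact block with green marks, 30 x 40 mm and 64 mm tall, standing on the bench beside the guard; origin under its centre. Leave alone
- switch2: the same contact block with red marks, beside the guard on the other side; origin under its centre. Leave alone
- ferrule_jar: clear jar with a red cap, 64 mm across and 75 mm tall; origin under its centre. Leave alone
- rail_offcut: 160 mm offcut of steel top-hat rail, 36 mm wide and 7.5 mm tall, on the bench; origin under its centre. Leave alone
- pliers: blue-handled pliers lying on the bench, 165 mm long, 16 mm thick; origin under the middle. Leave alone
There are look-alikes about, which are no part of the job. There is more than one size of the guard; the one meant has the size given above.

How it is judged:
At the end, for the whole second after the job is handed in: The guard lies flat on both shoulders, released and at rest: round hole on stud A (centres within 4 mm seen from above), slotted hole on stud B (within 7 mm), underside within 3 mm of both shoulders, tilted less than 0.03 rad (horizontal distance between hole_round and stud_A below 0.004 m and horizontal distance between hole_slot and stud_B below 0.007 m and z of hole_round in the frame of stud_A between -0.004 and 0.003 m and z of hole_slot in the frame of stud_B between -0.004 and 0.003 m and angle between guard's own z axis and vertical below 0.03 rad and linear speed of guard below 0.01 m/s); the robot touches nothing.
It fails at once if the guard is let fall: it moves faster than 0.4 m/s with no finger on it (a free fall of more than about 8 mm) (linear speed of guard above 0.4 m/s and contact force between the fingers and guard below 0.05 N).
It fails at once if a bystander is moved by more than 25 mm (distance of any of multimeter, screwdriver, switch1, switch2, ferrule_jar, rail_offcut, pliers from where it was at the start of the episode above 0.025 m).
It also fails if it takes over 45 s, if anything falls off the work surface, if the arm or the gripper's body presses on something with over 40 N, if the wrist force passes 120 N, or if a joint passes its speed limit or range.

### The arm

A 6-joint arm with a two-finger parallel gripper is mounted at the origin on the work surface. World frame = base frame: x ahead of the robot, y to its left, z up, the work surface at z = 0. Lengths are in m, angles in rad, forces in N, time in s.
With the tool pointing down it reaches from about 0.375 to 0.925 m from the base axis. Payload 5.7 kg.
Tool frame: the origin (TCP) lies between the finger pads; the fingertips stand 17 mm ahead of it and the grasp point (between the pads) lies 2 mm behind it (ctrl.tip_reach is the distance from the TCP to the fingertips, in m); z points along the fingers, y is the direction in which the jaws open and shut (so a half turn about z gives the same grasp; the last joint's range is limited). The gripper opens to 88 mm and grips with 3 to 60 N. Pads are 20 mm wide; open, the fingers measure 115 mm over their backs; the gripper's body (75 mm by 178 mm) begins 61 mm behind the grasp point.
Start: joints at [-0.115, 0.359, 1.51, -0, 1.272, -0.115], TCP at [0.6, -0, 0.24] pointing down, gripper open.
Joint ranges: [-2.97, 2.97], [-1.01, 2.36], [0.21, 2.38], [-0.96, 4.11], [0.2, 2.71], [-2.98, 2.98]. Speed limits (rad/s): [2.39, 2.39, 3.14, 3.14, 3.14, 3.14].

### API

Orientations are given as a 3x3 rotation matrix whose columns are the frame's x, y, z axes.
In Python, from workcell import telemetry, optics, ticket, ctrl gives the robot as it stands.
- The arm moves only by the tool jog_arm, never from a script. Its arguments are lists of equal length, an entry for each row: "slide": the shift along the tool's x, y, z in cm, a list of three; "twist": the turn about the tool's z in degrees. A call has 1 to 5 rows; each row shifts and turns the commanded pose from where the row before left it, along the tool's axes as they then stand; what a row does not reach is not made up. A row lasts 1/12 s, in which the tool goes at most 41.7 mm and 7.16 degrees, less where a joint would pass 70% of its speed; a pose out of reach is approached as far as the arm can. A call with a gripper value outside its range is refused whole. "fingers" is the closure, from 0 (fully open) to 1 (shut), set as the call begins (left out, the last holds). The fingers move at their own pace and stop on an object; "newtons" is the grip in N (left out, the last holds). Time passes only in rows, so rows that do not move let the fingers close. It gives the time, the measured TCP pose, the force and the opening at its end, in the units of the state.
- telemetry.get_obs(): the state, without advancing time (a new reading comes with each control period).
- optics.read_camera(name): name is "scene" or "side" or "wrist"; returns a dict with "image" (420x560x3 uint8, red, green, blue), "fx", "fy", "cx", "cy" (pixels), "rvec" (rotation vector, rad) and "tvec" (3), from world to camera coordinates, as OpenCV has them. Camera axes: x right, y down, z forward; pixel columns grow to the right and rows downward; lengths in m; the calibration is good to about 2 mm. The wrist camera is an equidistant fisheye: a pixel r from the principal point sees the ray r / f radians off the axis. A picture is of the moment at which its call begins. There is no depth.
- ticket.sign_off(): hands the job in, once; it reports no verdict.
The state is a dict: "time_s": time; "joint_positions": joint angles; "qd": joint speeds; "joint_efforts": joint torques, N m; "ee_pos": TCP position; "eef_rot": TCP orientation; "wrist_force": force on the tool from outside, world axes, zero at the start; "ft_torque": the same for the moment, N m; "width": opening from 0.0 (shut) to 1.0 (fully open).
Only numpy, scipy, OpenCV 4.12 (cv2) and the standard library are available. Lean on these libraries where they do the work, as an engineer would, in place of code of your own. Each camera call takes 0.05 s, during which the arm holds its last target.

## Working session

There is one attempt and no reset: what is moved stays moved. The work goes in short steps, Python scripts to look and compute and a tool call to move; the robot and the scene stay as the last step left them, time stands still between calls to the robot, and variables do not carry over. Pictures are saved under pics/ and viewed, and the job is handed in when it is done.

Besides the shell and the picture viewer there is one more tool, called after ">>>" as name(argument=value, ...) on one line, values as JSON. jog_arm: Moves the arm, as the interface text tells. Its arguments: {"type":"object","properties":{"slide":{"type":"array"},"twist":{"type":"array"},"fingers":{"type":"number"},"newtons":{"type":"number"}},"required":["slide","twist"]}

```bash
mkdir -p pics; ls
cat > h.py <<'E'
import numpy as np, cv2
from workcell import telemetry, optics, ticket, ctrl
def grab(n,fn):
    c=optics.read_camera(n); cv2.imwrite('pics/'+fn+'.png',c['image'][:,:,::-1])
    np.savez('pics/'+fn+'.npz',**c); return c
def load(fn): return dict(np.load('pics/'+fn+'.npz'))
def ray(c,u,v,fish=False):
    R=cv2.Rodrigues(np.array(c['rvec'],float))[0]; t=np.array(c['tvec'],float).ravel()
    a=(u-c['cx'])/c['fx']; b=(v-c['cy'])/c['fy']
    if fish:
        r=np.hypot(a,b); s=np.sin(r)/r if r>1e-9 else 1; d=np.array([a*s,b*s,np.cos(r)])
    else: d=np.array([a,b,1.])
    return -R.T@t, R.T@(d/np.linalg.norm(d))
def onz(c,u,v,z,fish=False):
    o,d=ray(c,u,v,fish); return o+d*(z-o[2])/d[2]
def proj(c,p,fish=False):
    R=cv2.Rodrigues(np.array(c['rvec'],float))[0]; q=R@np.array(p)+np.array(c['tvec']).ravel()
    if fish:
        th=np.arctan2(np.hypot(q[0],q[1]),q[2]); ph=np.arctan2(q[1],q[0]); return c['cx']+c['fx']*th*np.cos(ph), c['cy']+c['fy']*th*np.sin(ph)
    return c['cx']+c['fx']*q[0]/q[2], c['cy']+c['fy']*q[1]/q[2]
E
python3 - <<'E'
from h import *
for n in ['scene','side','wrist']:
    c=grab(n,n+'0'); print(n,c['fx'],c['cx'],c['cy'],ray(c,c['cx'],c['cy']))
o=telemetry.get_obs();print(o['time_s'],o['ee_pos'],o['eef_rot'],o['width'])
E
```

```text
pics
scene 392.03625086899035 286.28543197565284 208.74747456019813 (array([ 1.2587977 , -0.19741071,  0.83284833]), array([-0.71475952,  0.20424909, -0.66888051]))
side 415.4508645249405 279.7305988403376 208.68415092906224 (array([-0.08743158, -0.81096327,  0.84096992]), array([ 0.42319124,  0.677495  , -0.60158931]))
wrist 325.19226210127806 280.20649983914 211.285220341237 (array([0.59936233, 0.07839904, 0.3838136 ]), array([-0.00258242, -0.28394867, -0.958836  ]))
0.15 [5.99474610e-01 6.05158757e-05 2.38985660e-01] [[-3.73482191e-05  9.99998900e-01 -1.48278092e-03]
 [ 9.99999986e-01  3.75879354e-05  1.61639151e-04]
 [ 1.61694708e-04 -1.48277486e-03 -9.99998888e-01]] 0.9996310095341429
```

View pics/scene0.png

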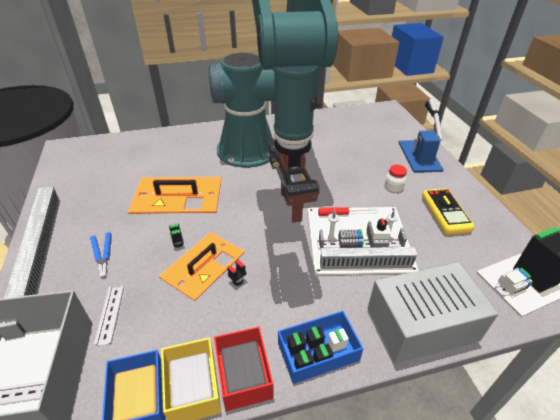

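View pics/side0.png

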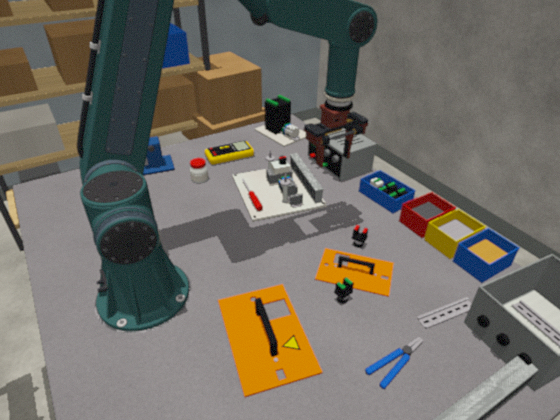

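View pics/wrist0.png

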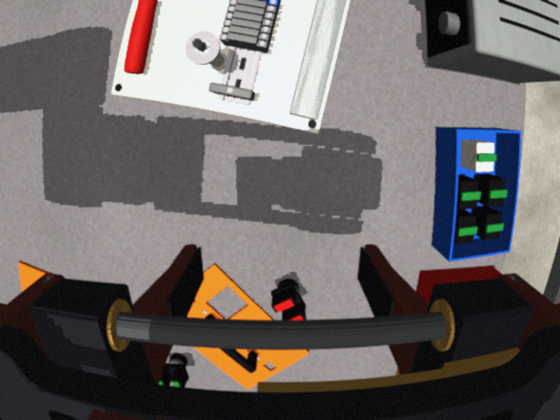

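The scene view shows two orange guards, one near (175,195) and one near (203,265) between the two contact blocks. The panel is at (362,240). I'll measure the sizes of both guards.

```bash
cat > guard.py <<'E'
from h import *
def guards(c,z=0.005):
    hsv=cv2.cvtColor(c['image'],cv2.COLOR_RGB2HSV)
    m=cv2.inRange(hsv,(8,170,120),(22,255,255))
    m0=m.copy()
    m=cv2.morphologyEx(m,cv2.MORPH_CLOSE,np.ones((9,9)))
    out=[]
    for k in cv2.findContours(m,cv2.RETR_EXTERNAL,cv2.CHAIN_APPROX_NONE)[0]:
        if cv2.contourArea(k)<800: continue
        P=np.array([onz(c,u,v,z)[:2] for u,v in k[:,0]+0.0])
        r=cv2.minAreaRect((P*1000).astype(np.float32))
        out.append((r,cv2.boundingRect(k)))
    return m0,out
E
python3 - <<'E'
from guard import *
for n in ['scene0','side0']:
    m,o=guards(load(n))
    for r in o: print(n,np.round(r[0][0],1),np.round(r[0][1],1),round(r[0][2],1),r[1])
s=load('scene0')['image'][:,:,::-1]
a=cv2.resize(s[225:305,150:260],None,fx=7,fy=7,interpolation=cv2.INTER_CUBIC); cv2.imwrite('pics/a.png',a)
a=cv2.resize(s[195:280,300:425],None,fx=6,fy=6,interpolation=cv2.INTER_CUBIC); cv2.imwrite('pics/b.png',a)
s=load('side0')['image'][:,:,::-1]
a=cv2.resize(s[240:300,305:405],None,fx=8,fy=8,interpolation=cv2.INTER_CUBIC); cv2.imwrite('pics/c.png',a)
a=cv2.resize(s[140:230,225:335],None,fx=6,fy=6,interpolation=cv2.INTER_CUBIC); cv2.imwrite('pics/d.png',a)
E
```

```text
scene0 [ 849.9 -285.3] [169.4 104.6] 0.3 (164, 341, 56, 79)
scene0 [ 534.8 -223.3] [126.8 194.9] 40.5 (160, 234, 83, 66)
scene0 [ 217.5 -273.6] [266.8 173.3] 76.5 (129, 178, 91, 35)
side0 [ 212.1 -273.1] [273.5 176. ] 76.8 (219, 285, 103, 112)
side0 [ 529.7 -222.8] [130.1 197.8] 40.8 (316, 249, 77, 47)
```

View pics/a.png

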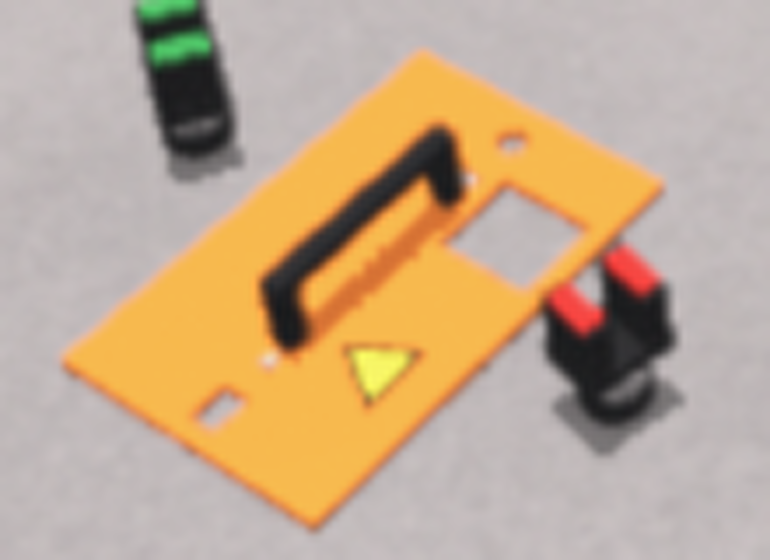

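View pics/b.png

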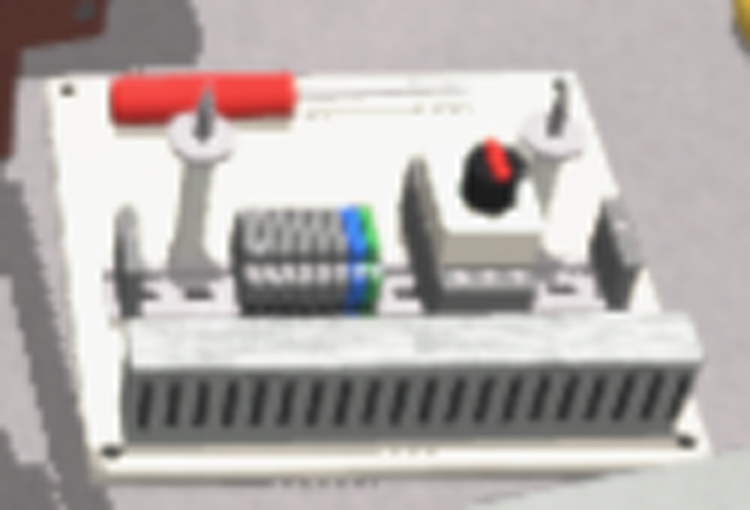

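View pics/c.png

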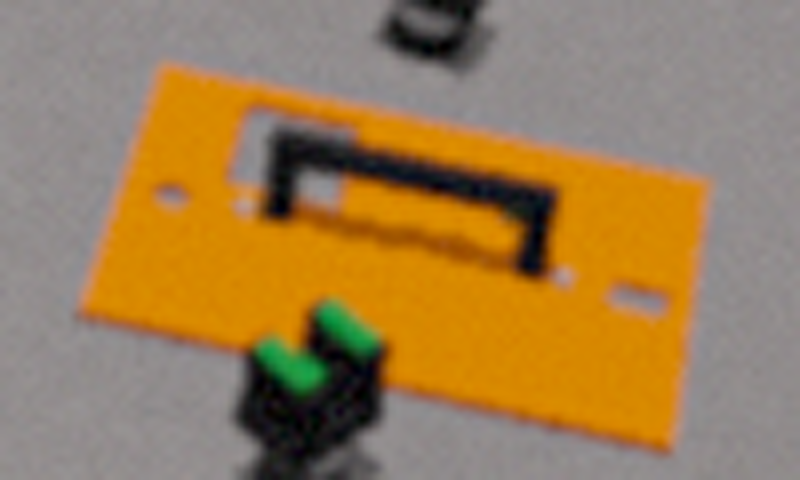

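View pics/d.png

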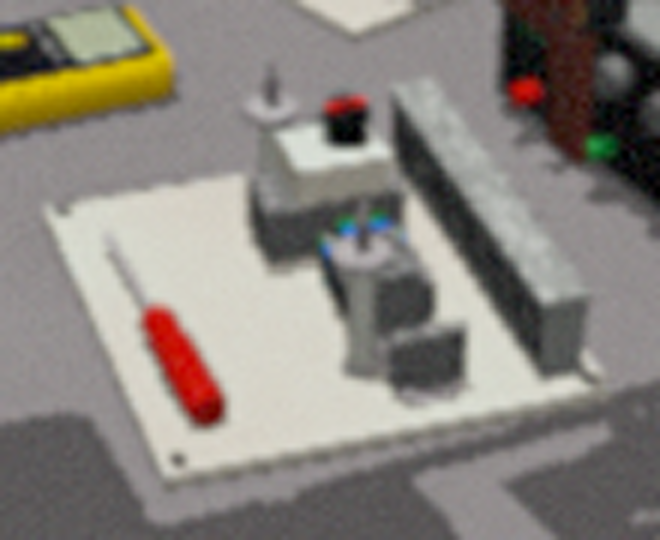

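Guard 2 measures about 128×197 mm, so it is the target; the other is about 270×175 mm. In the crops, the round hole is near the window end and the slot is at the triangle end. Stud A is by the red-barred knob and stud B by the terminals. Next I'll turn these pixels into positions.

Run:
```python
from h import *
s=load('scene0');d=load('side0')
def S(c,x0,y0,f,u,v,z): 
    return onz(c,x0+(u+.5)/f-.5,y0+(v+.5)/f-.5,z)[:2]*1000
a=lambda u,v,z:S(s,150,225,7,u,v,z)
c=lambda u,v,z:S(d,305,240,8,u,v,z)
for f,r,sl in [(a,(512,143),(220,408)),(c,(171,197),(638,298))]:
    R=f(*r,.003);L=f(*sl,.003);e=R-L
    print('holes',R,L,np.linalg.norm(e),(R+L)/2,np.degrees(np.arctan2(e[1],e[0])))
print('handle ends', a(437,135,.044),a(272,287,.044),c(285,135,.044),c(548,190,.044))
b=lambda u,v,z:S(s,300,195,6,u,v,z)
g=lambda u,v,z:S(d,225,140,6,u,v,z)
for f,A,B,At,Bt in [(b,(552,139),(201,138),(561,83),(207,90)),(g,(270,106),(363,249),(270,68),(363,200))]:
    PA=f(*A,.092);PB=f(*B,.092);e=PA-PB
    print('studs',PA,PB,np.linalg.norm(e),np.degrees(np.arctan2(e[1],e[0])))
    PA=f(*At,.124);PB=f(*Bt,.124);e=PA-PB
    print('tips',PA,PB,np.linalg.norm(e),np.degrees(np.arctan2(e[1],e[0])))
print('knob',b(494,160,.11),g(347,105,.11))
print('switch', a(200,135,0),a(620,395,0),c(430,45,0))
```

```text
holes [ 477.31735148 -160.80597887] [ 583.4774427  -284.91874764] 163.32159789047256 [ 530.39739709 -222.86236325] 130.5420877906612
holes [ 476.81427699 -159.1653628 ] [ 585.23324075 -282.40266927] 164.14050508341413 [ 531.02375887 -220.78401603] 131.33995090434112
handle ends [ 504.55119525 -190.20482303] [ 565.72600705 -258.37040448] [ 501.23899148 -187.13918651] [ 561.04253948 -254.9012227 ]
studs [574.31398917 302.276728  ] [533.9080016  144.77068027] 162.6062695643047 75.6118399876322
tips [570.93604693 301.56750391] [536.10699515 143.57685853] 161.7841366608097 77.56798614442356
studs [569.15140681 312.16197604] [533.66658161 151.79086213] 164.25001368065102 77.52336091833675
tips [563.61333443 302.33231157] [532.87117429 151.45314603] 153.97922913276173 78.4834286380153
knob [597.09037033 258.65045471] [592.52184156 263.09153536]
switch [ 438.60637903 -283.65606803] [ 612.15981823 -140.02208807] [ 611.2286911  -142.35376051]
```

>>> jog_arm(slide=[[-3.7,-1.15,0],[-3.7,-1.15,0],[-3.7,-1.15,0],[-3.7,-1.15,0],[-3.7,-1.15,0]], twist=[0,0,0,0,0])

```text
time_s: 0.57
ee_pos: [0.5416, -0.1863, 0.2394]
eef_rot: [[-0.001, 1.0, -0.001], [1.0, 0.001, 0.0], [0.0, -0.001, -1.0]]
wrist_force: [0.4, -0.4, -0.6]
width: 1.003
```

>>> jog_arm(slide=[[-3.7,-1.15,0],[0,0,0],[0,0,0],[0,0,0],[0,0,0]], twist=[-7,-7,-7,-7,-7])

```text
time_s: 0.98
ee_pos: [0.5309, -0.2213, 0.2393]
eef_rot: [[-0.575, 0.818, -0.001], [0.818, 0.575, 0.0], [0.001, -0.0, -1.0]]
wrist_force: [0.6, -0.2, 0.7]
width: 0.999
```

>>> jog_arm(slide=[[0,0,2],[0,0,2],[0,0,0]], twist=[-5.9,0,0])

```text
time_s: 1.23
ee_pos: [0.529, -0.2197, 0.1962]
eef_rot: [[-0.652, 0.758, -0.006], [0.758, 0.652, 0.003], [0.006, -0.002, -1.0]]
wrist_force: [-2.2, -0.5, -0.6]
width: 1.0
```

Run:
```python
from h import *
grab('wrist','w1'); c=grab('scene','s1'); c=grab('side','d1')
o=telemetry.get_obs();print(o['time_s'],o['ee_pos'],o['eef_rot'],o['width'],o['joint_positions'],o['wrist_force'])
```

```text
1.3833 [ 0.53145769 -0.22088668  0.19998998] [[-6.51575063e-01  7.58584101e-01 -3.14548454e-04]
 [ 7.58584102e-01  6.51575122e-01  1.40988769e-04]
 [ 3.11903785e-04 -1.46746691e-04 -9.99999941e-01]] 1.0009156640260495 [-5.13885177e-01  3.62744163e-01  1.61172596e+00 -3.46198974e-05
  1.16746576e+00 -1.22353056e+00] [-0.40013398 -0.45577861  1.01102628]
```

View pics/w1.png

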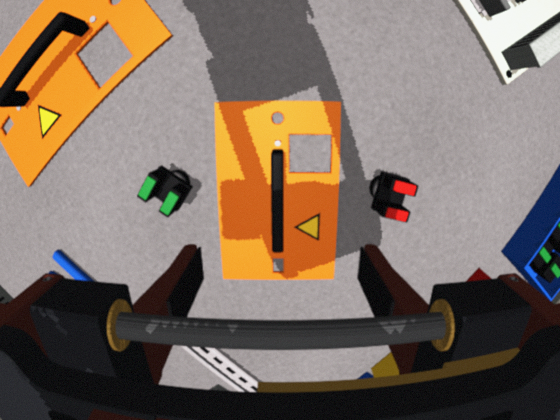

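View pics/s1.png

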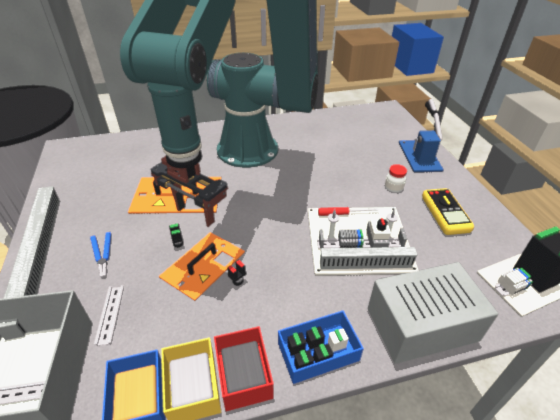

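View pics/d1.png

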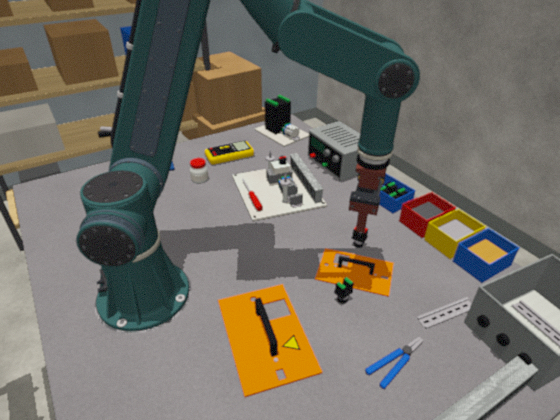

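The wrist view shows the handle bar at u≈278, v 150–251, nearly vertical, with the round hole at (278,118) and the slot at (278,265). I'll measure from it.

Run:
```python
from h import *
c=load('w1'); o=telemetry.get_obs(); T=np.array(o['ee_pos']);R=np.array(o['eef_rot'])
im=c['image'].astype(int)
hsv=cv2.cvtColor(c['image'],cv2.COLOR_RGB2HSV)
# bar mask
m=(hsv[...,2]<60).astype(np.uint8); m[:140]=0;m[262:]=0;m[:,:262]=0;m[:,295:]=0
ys,xs=np.nonzero(m);print('bar px',xs.min(),xs.max(),ys.min(),ys.max())
f=lambda u,v,z:(R.T@(onz(c,u,v,z,True)-T))*1000
for v in (160,200,240):
    r=np.nonzero(m[v])[0]; print(v,r.min(),r.max(),f((r.min()+r.max())/2,v,.044))
# holes: non-orange inside sheet
org=cv2.inRange(hsv,(5,120,60),(22,255,255)); 
inv=255-org; n,l,st,ce=cv2.connectedComponentsWithStats(inv[100:280,215:342])
for s,e in zip(st,ce):
    if 30<s[4]<3000: 
        u,v=e[0]+215,e[1]+100; print(s,u,v,f(u,v,.003),onz(c,u,v,.003,True))
k=max(cv2.findContours(org[95:285,205:350],0,2)[0],key=cv2.contourArea)[:,0]+[205,95]
P=np.array([onz(c,u,v,.005,True)[:2]*1000 for u,v in k],np.float32); print(cv2.minAreaRect(P))
```

```text
bar px 272 282 150 251
160 272 282 [ 43.1333911   -4.59647676 156.00411521]
200 272 282 [  5.19826358  -4.66713029 155.99229346]
240 273 282 [-35.17311023  -4.28398614 155.97964525]
[ 0  0 44  2 51] 233.9607843137255 100.13725490196079 [101.35042852 -49.40321054 197.028851  ] [ 0.42788181 -0.17616598  0.003     ]
[ 64   0  63 180 708] 336.2372881355932 211.15819209039546 [-17.52894173  59.53579758 196.97578563] [ 0.58798006 -0.19536404  0.003     ]
[57 13 11 11 99] 277.1010101010101 117.66666666666667 [ 82.31260875  -4.96294876 197.01639157] [ 0.47399806 -0.1616516   0.003     ]
[  74   35   42   37 1529] 309.6742969260955 152.89143230869848 [ 45.7067906   28.97855705 196.99999327] [ 0.52359699 -0.16730476  0.003     ]
[59 40  7  7 37] 277.2432432432432 142.75675675675677 [ 56.15248249  -4.83726188 197.00821368] [ 0.49113869 -0.18141437  0.003     ]
[  0  43  28 137 535] 217.62242990654207 235.7607476635514 [-46.47288543 -72.13277997 196.98607983] [ 0.50695752 -0.30311243  0.003     ]
[  57   50   11  102 1095] 277.08584474885845 199.94429223744294 [ -5.07423512  -5.10074032 196.9891555 ] [ 0.53083263 -0.22803166  0.003     ]
[ 84 117  19  20 175] 310.5314285714286 226.3542857142857 [-34.99001557  31.67550057 196.97442786] [ 0.57822288 -0.22676281  0.003     ]
[ 58 159  10  12 119] 277.5378151260504 264.453781512605 [-81.28661926  -4.79543828 196.96533976] [ 0.58072232 -0.28564624  0.003     ]
((527.5560913085938, -223.35000610351562), (130.4735107421875, 200.47940063476562), 40.74129104614258)
```

Hole spacing comes out at 163.6 mm and the sheet at 130.5×200.5 mm, both as given. The yaw is aligned, and the handle sits about −3 to −5 mm along tool y. I'll descend now.

>>> jog_arm(slide=[[0,-0.35,3],[0,0,3.5],[0,0,3.5],[0,0,3],[0,0,2]], twist=[0,0,0,0,0])

```text
time_s: 1.8
ee_pos: [0.5285, -0.2231, 0.0483]
eef_rot: [[-0.652, 0.759, -0.001], [0.759, 0.652, 0.0], [0.001, -0.0, -1.0]]
wrist_force: [-0.4, 0.2, 0.3]
width: 0.999
```

>>> jog_arm(slide=[[0,0,1.3],[0,0,0],[0,0,0]], twist=[0,0,0])

```text
time_s: 2.05
ee_pos: [0.5293, -0.2235, 0.0371]
eef_rot: [[-0.652, 0.758, 0.0], [0.758, 0.652, -0.0], [-0.0, 0.0, -1.0]]
wrist_force: [0.4, 0.1, 0.6]
width: 0.996
```

Run:
```python
from h import *
grab('wrist','w2'); grab('scene','s2')
o=telemetry.get_obs();print(o['time_s'],o['ee_pos'],o['width'],o['wrist_force'])
```

```text
2.15 [ 0.53006025 -0.22392955  0.03822396] 1.0014831789020389 [-0.276183    0.08547315  0.90500875]
```

View pics/w2.png

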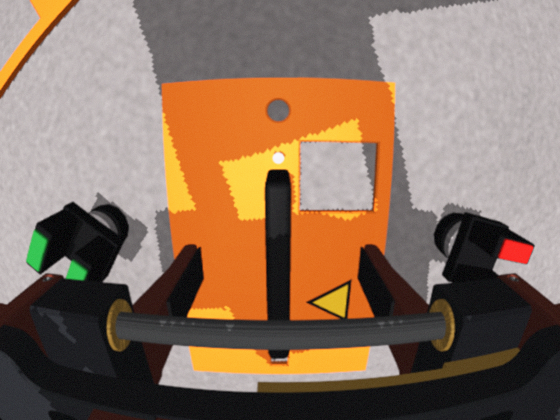

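The bar is centred between the fingers (u≈278), and both blocks are clear. Closing on it.

>>> jog_arm(slide=[[0,0,0.15],[0,0,0],[0,0,0],[0,0,0],[0,0,0]], twist=[0,0,0,0,0], fingers=1, newtons=40)

```text
time_s: 2.57
ee_pos: [0.5288, -0.2233, 0.0354]
eef_rot: [[-0.652, 0.758, 0.0], [0.758, 0.652, -0.0], [-0.0, 0.0, -1.0]]
wrist_force: [-0.5, 0.1, -0.3]
width: 0.658
```

>>> jog_arm(slide=[[0,0,0],[0,0,0],[0,0,0],[0,0,0],[0,0,0]], twist=[0,0,0,0,0])

```text
time_s: 2.98
ee_pos: [0.5287, -0.2232, 0.0351]
eef_rot: [[-0.652, 0.758, -0.0], [0.758, 0.652, 0.0], [0.0, -0.0, -1.0]]
wrist_force: [0.1, 0.2, -0.4]
width: 0.281
```

>>> jog_arm(slide=[[0,0,0],[0,0,0],[0,0,0],[0,0,0],[0,0,0]], twist=[0,0,0,0,0])

```text
time_s: 3.4
ee_pos: [0.5286, -0.2232, 0.0351]
eef_rot: [[-0.652, 0.758, -0.0], [0.758, 0.652, 0.0], [0.0, -0.0, -1.0]]
wrist_force: [-0.2, -0.9, -1.0]
width: 0.131
```

>>> jog_arm(slide=[[0,0,0],[0,0,-0.5],[0,0,-1],[0,0,-2],[0,0,-3]], twist=[0,0,0,0,0])

```text
time_s: 3.82
ee_pos: [0.5268, -0.222, 0.0992]
eef_rot: [[-0.652, 0.758, -0.005], [0.758, 0.652, 0.003], [0.005, -0.002, -1.0]]
wrist_force: [0.6, 0.4, -2.5]
width: 0.136
```

>>> jog_arm(slide=[[0,0,-3.5],[0,0,-3.5],[0,0,-3.5],[0,0,-2.5],[0,0,-1]], twist=[0,0,0,0,0])

```text
time_s: 4.23
ee_pos: [0.5305, -0.224, 0.2453]
eef_rot: [[-0.652, 0.758, 0.006], [0.758, 0.652, -0.003], [-0.007, 0.003, -1.0]]
wrist_force: [-0.0, -0.5, -2.8]
width: 0.128
```

Run:
```python
from h import *
grab('wrist','w3'); 
o=telemetry.get_obs();print(o['time_s'],o['ee_pos'],o['width'],o['wrist_force'],o['ft_torque'])
```

```text
4.2833 [ 0.53061178 -0.22411324  0.245113  ] 0.12840140155531524 [ 0.92585207  0.07053907 -1.99028482] [-0.00146165 -0.09454802 -0.02318699]
```

View pics/w3.png

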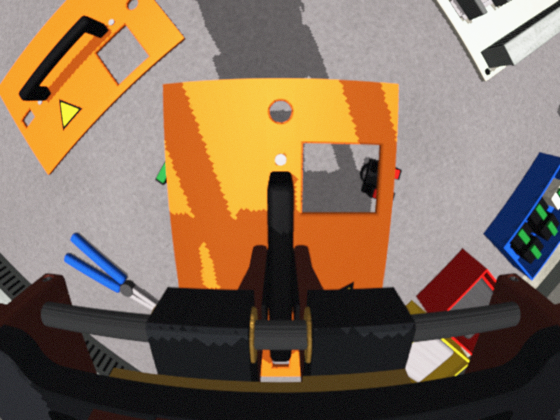

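The guard is held level. The wrist view shows the round hole at (281,111) in front of the bar. Next I'll twist about +53.7° and stop short of the panel to measure the studs with the wrist camera.

>>> jog_arm(slide=[[0,0,0],[0,0,0],[0,0,0],[0,0,0],[0,0,0]], twist=[4,6,7,7,7])

```text
time_s: 4.7
ee_pos: [0.5275, -0.2224, 0.2381]
eef_rot: [[-0.162, 0.987, -0.003], [0.987, 0.162, 0.002], [0.002, -0.003, -1.0]]
wrist_force: [-0.4, 0.1, -1.8]
width: 0.131
```

>>> jog_arm(slide=[[0,0,0],[0,0,0],[0,0,0],[0,0,0],[2,-0.8,0]], twist=[7,7,5.7,3,0])

```text
time_s: 5.12
ee_pos: [0.5254, -0.2042, 0.2382]
eef_rot: [[0.23, 0.973, -0.001], [0.973, -0.23, -0.001], [-0.001, -0.001, -1.0]]
wrist_force: [0.7, 0.0, -2.6]
width: 0.132
```

>>> jog_arm(slide=[[3.5,-1.4,0],[3.8,-1.5,0],[3.8,-1.5,0],[3.5,-1.4,0],[2,-0.8,0]], twist=[0,0,0,0,0])

```text
time_s: 5.53
ee_pos: [0.4955, -0.0216, 0.2382]
eef_rot: [[0.224, 0.975, -0.005], [0.975, -0.224, 0.002], [0.001, -0.005, -1.0]]
wrist_force: [0.3, -0.0, -3.2]
width: 0.132
```

>>> jog_arm(slide=[[0.6,-0.3,0],[0,0,0],[0,0,0]], twist=[0,0,0])

```text
time_s: 5.78
ee_pos: [0.4965, -0.0191, 0.2393]
eef_rot: [[0.224, 0.975, -0.001], [0.975, -0.224, -0.0], [-0.001, -0.001, -1.0]]
wrist_force: [0.4, -0.6, -2.7]
width: 0.13
```

Run:
```python
from h import *
grab('wrist','w4'); 
o=telemetry.get_obs();print(o['time_s'],o['ee_pos'],o['eef_rot'],o['width'],o['wrist_force'],o['ft_torque'])
c=load('w4');cv2.imwrite('pics/w4b.png',cv2.resize(c['image'][0:200,130:400,::-1],None,fx=2.9,fy=2.9,interpolation=cv2.INTER_CUBIC))
```

```text
5.8333 [ 0.49696116 -0.019656    0.23950985] [[ 2.25243350e-01  9.74302201e-01 -8.08360675e-04]
 [ 9.74302226e-01 -2.25243864e-01 -6.12320029e-04]
 [-7.78663034e-04 -6.49666590e-04 -9.99999486e-01]] 0.13338008924881387 [ 0.75859553 -0.48018408 -1.97563923] [-0.00478417  0.01128167 -0.01800859]
```

View pics/w4.png

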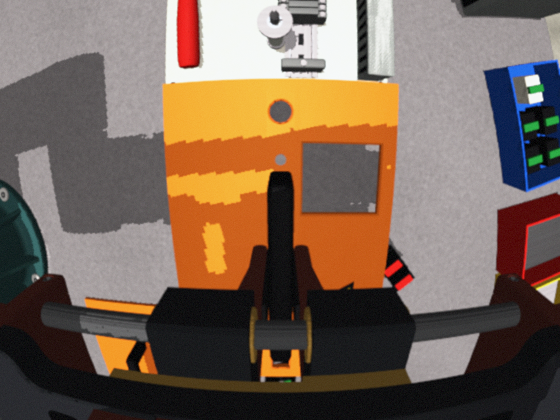

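View pics/w4b.png

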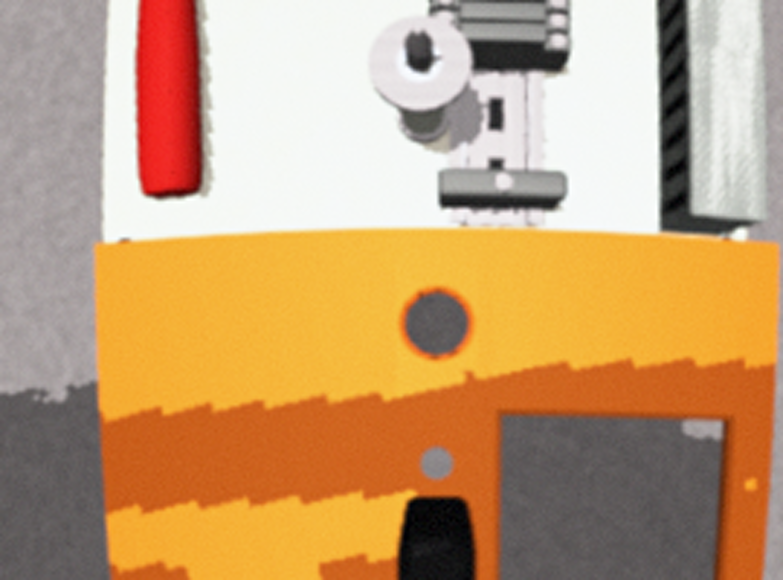

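Stud B's shoulder shows at about (275,22), but A is out of view. I'll back off 15 cm to see both studs.

>>> jog_arm(slide=[[-2,0,0],[-3.8,0,0],[-3.8,0,0],[-3.8,0,0],[-2,0,0]], twist=[0,0,0,0,0])

```text
time_s: 6.25
ee_pos: [0.4614, -0.174, 0.24]
eef_rot: [[0.228, 0.974, -0.0], [0.974, -0.228, -0.002], [-0.002, 0.0, -1.0]]
wrist_force: [-0.2, 0.0, -3.5]
width: 0.136
```

>>> jog_arm(slide=[[-0.6,0,0],[0,0,0],[0,0,0]], twist=[0,0,0])

```text
time_s: 6.5
ee_pos: [0.4607, -0.1751, 0.2398]
eef_rot: [[0.227, 0.974, -0.0], [0.974, -0.227, 0.001], [0.001, -0.001, -1.0]]
wrist_force: [0.6, -0.0, -2.6]
width: 0.129
```

Run:
```python
from h import *
grab('wrist','w5'); grab('scene','s5'); grab('side','d5')
o=telemetry.get_obs();print(o['time_s'],o['ee_pos'],o['eef_rot'],o['width'])
c=load('w5');cv2.imwrite('pics/w5b.png',cv2.resize(c['image'][0:150,190:390,::-1],None,fx=4,fy=4,interpolation=cv2.INTER_CUBIC))
```

```text
6.65 [ 0.46099096 -0.17365748  0.23998845] [[ 2.24245814e-01  9.74532551e-01 -3.48633595e-04]
 [ 9.74532477e-01 -2.24245579e-01  6.09634435e-04]
 [ 5.15929059e-04 -4.76462731e-04 -9.99999753e-01]] 0.13272115500964599
```

View pics/w5b.png

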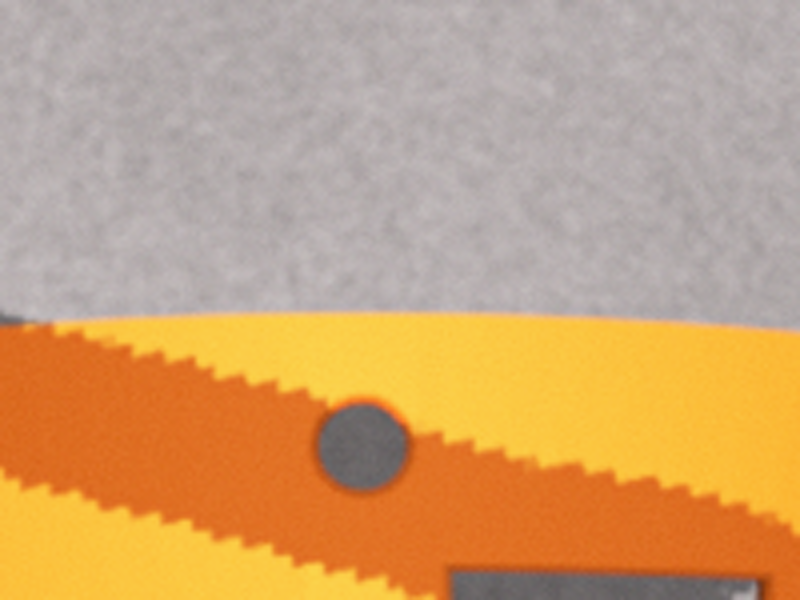

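Backing off loses the panel altogether, because the wrist camera only looks about 21° ahead. I'll take B from the earlier picture (w4), then move forward to view A over the sheet's front edge.

>>> jog_arm(slide=[[2,0,0],[3.8,0,0],[4,0,0],[4,0,0],[4,0,0]], twist=[0,0,0,0,0])

```text
time_s: 7.07
ee_pos: [0.501, 0.0017, 0.2403]
eef_rot: [[0.224, 0.975, 0.0], [0.975, -0.224, 0.0], [0.0, 0.0, -1.0]]
wrist_force: [0.1, -0.7, -2.7]
width: 0.128
```

>>> jog_arm(slide=[[4,0,0],[4,0,0],[3.5,0,0],[1.5,0,0],[0.6,0,0]], twist=[0,0,0,0,0])

```text
time_s: 7.48
ee_pos: [0.5316, 0.1354, 0.2401]
eef_rot: [[0.22, 0.975, 0.0], [0.975, -0.22, 0.001], [0.001, 0.0, -1.0]]
wrist_force: [-0.2, 0.6, -2.8]
width: 0.132
```

>>> jog_arm(slide=[[0,0,0],[0,0,0],[0,0,0]], twist=[0,0,0])

```text
time_s: 7.73
ee_pos: [0.5311, 0.1303, 0.24]
eef_rot: [[0.226, 0.974, -0.001], [0.974, -0.226, -0.001], [-0.001, -0.001, -1.0]]
wrist_force: [-0.9, -0.1, -3.6]
width: 0.129
```

Run:
```python
from h import *
grab('wrist','w6'); grab('scene','s6'); grab('side','d6')
o=telemetry.get_obs();print(o['time_s'],o['ee_pos'],o['eef_rot'],o['width'])
c=load('w6');cv2.imwrite('pics/w6b.png',cv2.resize(c['image'][0:150,190:390,::-1],None,fx=4,fy=4,interpolation=cv2.INTER_CUBIC))
c=load('w4');cv2.imwrite('pics/w4c.png',cv2.resize(c['image'][0:150,190:390,::-1],None,fx=4,fy=4,interpolation=cv2.INTER_CUBIC))
```

```text
7.8833 [0.53141253 0.13012024 0.24017424] [[ 2.26745176e-01  9.73954083e-01 -2.63443077e-04]
 [ 9.73954078e-01 -2.26745236e-01 -2.26103633e-04]
 [-2.79949019e-04 -2.05313551e-04 -9.99999940e-01]] 0.13195120577896444
```

View pics/w6b.png

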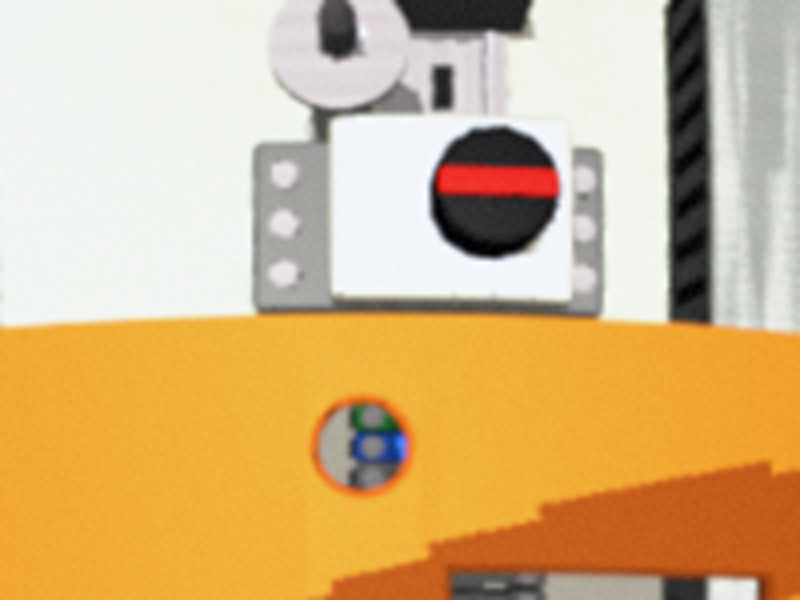

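View pics/w4c.png

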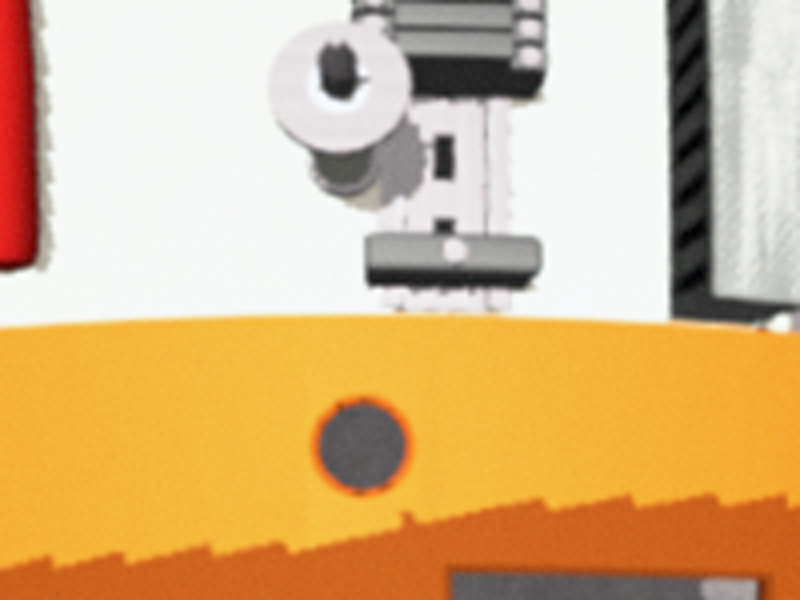

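View pics/s6.png

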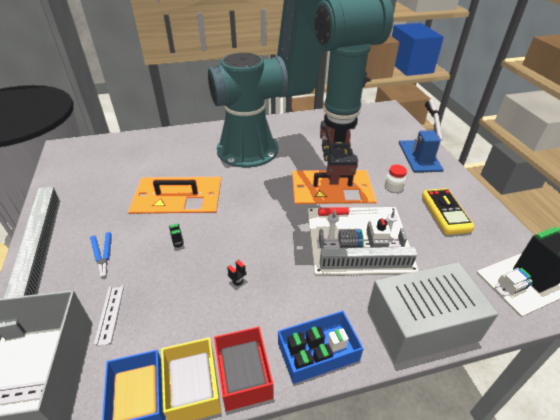

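View pics/d6.png

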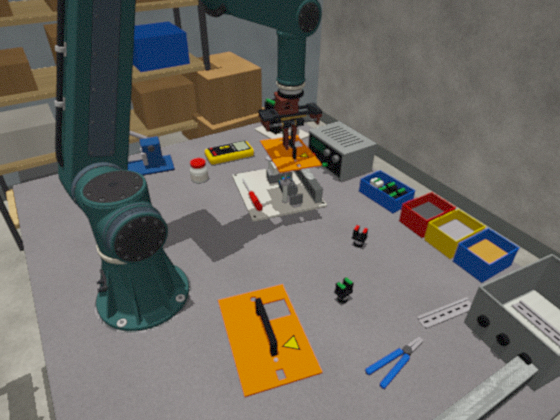

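Wrist w6 shows A's shoulder centre at crop (339,41), B's (in w4) at (341,88), the knob top at (496,191), and the round hole at (362,446). From these I'll compute positions.

```bash
cat > m.py <<'E'
from h import *
def z4(u,v,x0=190,y0=0,f=4): return x0+(u+.5)/f-.5, y0+(v+.5)/f-.5
TR={'w4':([.49696,-.01966,.23951],[[.22524,.97430,0],[.97430,-.22524,0],[0,0,-1]]),
'w6':([.53141,.13012,.24017],[[.22674,.97395,0],[.97395,-.22674,0],[0,0,-1]])}
E
python3 - <<'E'
from m import *
B=onz(load('w4'),*z4(341,88),.092,True); A=onz(load('w6'),*z4(339,41),.092,True); K=onz(load('w6'),*z4(496,191),.11,True)
e=(A-B)[:2]; print('A',A,'B',B,'d',np.linalg.norm(e),'yaw',np.degrees(np.arctan2(e[1],e[0])))
u=e/np.linalg.norm(e); x=np.array([u[1],-u[0]]); k=K[:2]-(A+B)[:2]/2; print('knob in panel',k@x,k@u)
for n in ['w4','w6']:
    T,R=map(np.array,TR[n]); H=onz(load(n),*z4(362,446),T[2]-.0345,True)
    print('hole tool',R.T@(H-T), 'yaw tool x',np.degrees(np.arctan2(R[1,0],R[0,0])))
    print('bar front', R.T@(onz(load(n),280,174,T[2]+.008,True)-T))
# camera pose vs. tool
for n in ['w4','w6']:
    c=load(n);T,R=map(np.array,TR[n]);o,d=ray(c,c['cx'],c['cy']);print(R.T@(o-T),R.T@d)
E
```

```text
A [0.56562688 0.30589587 0.092     ] B [0.5285393  0.14484728 0.092     ] d 0.16526384471154018 yaw 77.03155466218729
knob in panel 0.03297744538443372 0.042659787583683245
hole tool [ 0.0822857  -0.00124878  0.0345    ] yaw tool x 76.98296584394056
bar front [ 0.05482723 -0.00116345 -0.008     ]
hole tool [ 0.08194285 -0.00106808  0.0345    ] yaw tool x 76.89471329428694
bar front [ 0.05447004 -0.00100928 -0.008     ]
[ 0.0789058  -0.00077738 -0.14460006] [-0.28512075 -0.00197171  0.9584893 ]
[ 0.07856667 -0.00072471 -0.14467975] [-0.28514798 -0.00124144  0.95848226]
```

The measurements agree: stud spacing 165.3 mm (164 given), knob at (33,43) mm in the panel, round hole 82.1 mm ahead of the TCP, and yaw within 0.1°. I'll move above the studs and down to just over the tips.

>>> jog_arm(slide=[[2,-0.1,0],[3,-0.2,0],[3,-0.2,0],[1.4,0,0],[0.27,0,0]], twist=[0,0,0,0,0])

```text
time_s: 8.3
ee_pos: [0.5492, 0.2282, 0.2402]
eef_rot: [[0.224, 0.975, 0.001], [0.975, -0.224, 0.001], [0.001, 0.0, -1.0]]
wrist_force: [-0.3, 0.3, -2.8]
width: 0.133
```

>>> jog_arm(slide=[[0,0,1.5],[0,0,2.5],[0,0,2],[0,0,0],[0,0,0]], twist=[0,0,0,0,0])

```text
time_s: 8.72
ee_pos: [0.5475, 0.2252, 0.1793]
eef_rot: [[0.226, 0.974, -0.003], [0.974, -0.226, -0.001], [-0.002, -0.003, -1.0]]
wrist_force: [0.6, 0.3, -2.0]
width: 0.136
```

```bash
cat > look.py <<'E'
from h import *
import sys
n=sys.argv[1]
w=grab('wrist','w'+n); s=grab('scene','s'+n); d=grab('side','d'+n)
o=telemetry.get_obs();print(o['time_s'],o['ee_pos'],np.round(o['eef_rot'],4).tolist(),o['width'],o['wrist_force'],o['ft_torque'])
r=lambda c,y0,y1,x0,x1,k:cv2.resize(c['image'][y0:y1,x0:x1,::-1],(k[0],k[1]),interpolation=cv2.INTER_CUBIC)
W=r(w,60,240,160,400,(800,600)); cv2.imwrite(f'pics/W{n}.png',W)
S=r(s,150,290,290,430,(400,400)); D=r(d,110,230,220,340,(400,400)); cv2.imwrite(f'pics/SD{n}.png',np.hstack([S,D]))
E
python3 look.py 7
```

```text
8.8667 [0.54965905 0.22634164 0.18169463] [[0.2257, 0.9742, 0.0023], [0.9742, -0.2257, 0.0005], [0.001, 0.0022, -1.0]] 0.13226265894516184 [-0.31720044  0.70067053 -2.48163806] [0.04803602 0.0233066  0.06011871]
```

View pics/W7.png

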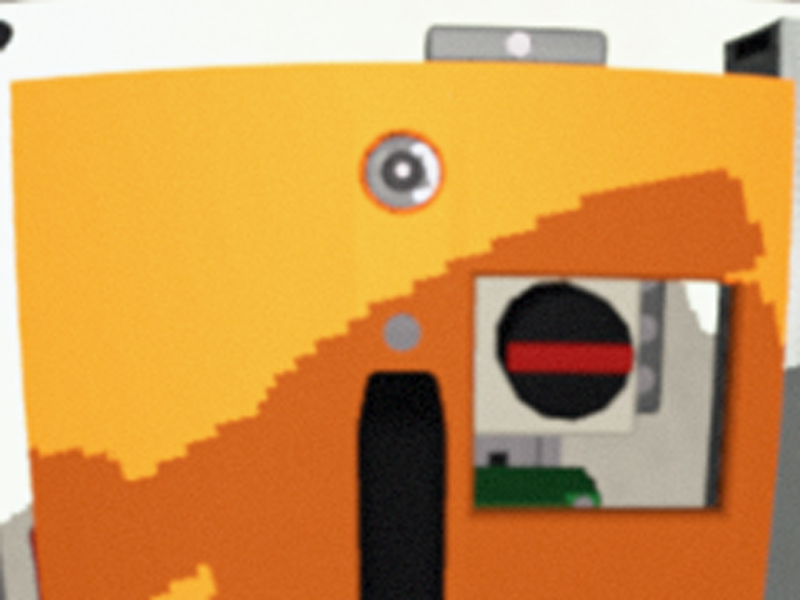

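View pics/SD7.png

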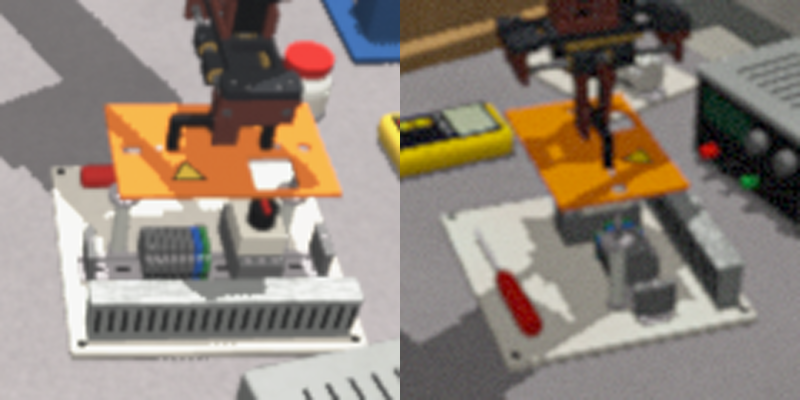

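The wrist picture shows stud A's tip at (402,172), concentric with the round hole at (402,172), on a nearly vertical ray. The knob is inside the window. I'll lower until the cones enter the holes.

>>> jog_arm(slide=[[0,0,0.7],[0,0,0.8],[0,0,0.8],[0,0,0.5],[0,0,0]], twist=[0,0,0,0,0])

```text
time_s: 9.28
ee_pos: [0.5473, 0.2263, 0.1504]
eef_rot: [[0.225, 0.974, -0.003], [0.974, -0.225, -0.001], [-0.002, -0.003, -1.0]]
wrist_force: [0.3, -0.4, -2.7]
width: 0.134
```

>>> jog_arm(slide=[[0,0,0],[0,0,0]], twist=[0,0])

```text
time_s: 9.45
ee_pos: [0.5486, 0.2267, 0.1521]
eef_rot: [[0.225, 0.974, -0.0], [0.974, -0.225, -0.0], [-0.0, -0.0, -1.0]]
wrist_force: [1.2, -0.1, -2.4]
width: 0.135
```

```bash
python3 look.py 8
```

```text
9.6 [0.54879552 0.22671617 0.15247263] [[0.2251, 0.9743, 0.0006], [0.9743, -0.2251, 0.0002], [0.0003, 0.0005, -1.0]] 0.13527955183279444 [-0.60724618  0.14822435 -2.11518972] [-0.03911071 -0.01391089  0.07238207]
```

View pics/W8.png

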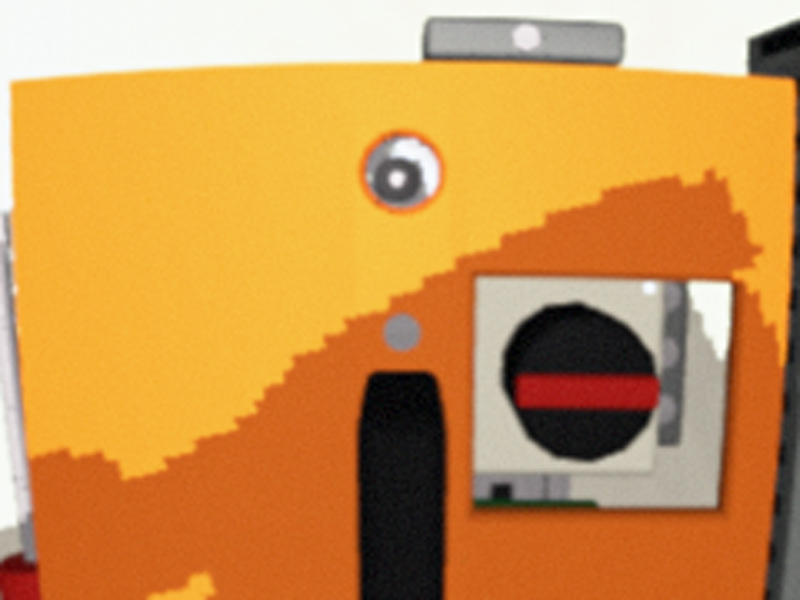

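View pics/SD8.png

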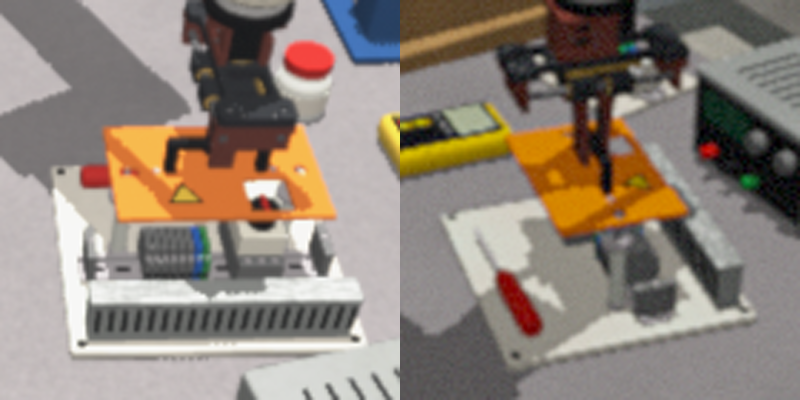

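Tip A now sits at (397,179) against the hole at (402,172), about 1 mm off. I'll check stud B in the slot with a bigger zoom.

Run:
```python
from h import *
s=load('s8')['image'][:,:,::-1];d=load('d8')['image'][:,:,::-1]
a=cv2.resize(s[195:225,322:362],(400,300),interpolation=cv2.INTER_CUBIC)
b=cv2.resize(d[158:188,266:306],(400,300),interpolation=cv2.INTER_CUBIC)
a2=cv2.resize(s[195:225,380:420],(400,300),interpolation=cv2.INTER_CUBIC)
b2=cv2.resize(d[130:160,255:295],(400,300),interpolation=cv2.INTER_CUBIC)
cv2.imwrite('pics/z8.png',np.vstack([np.hstack([a,b]),np.hstack([a2,b2])]))
```

```text
(no output)
```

View pics/z8.png

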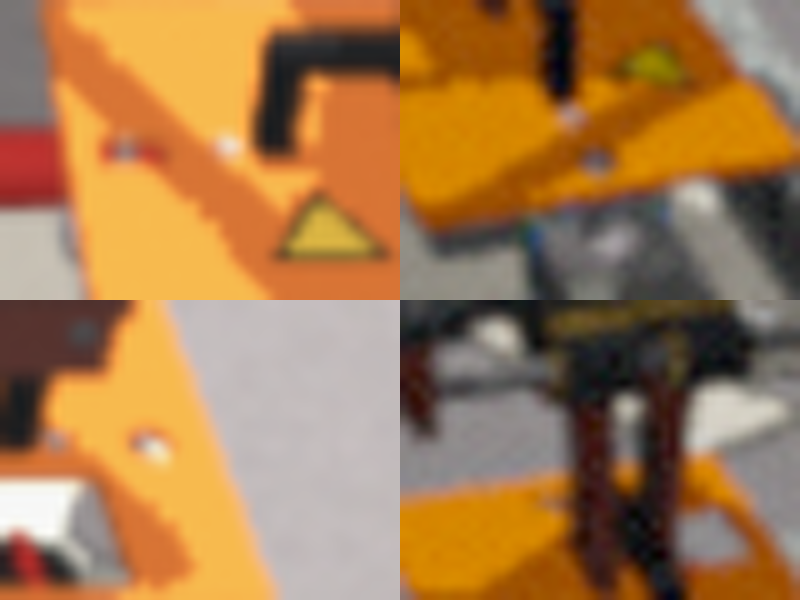

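In the scene crop, stud B's tip is inside the slot (tip at (125,148), slot spanning 100–165). I'll trim about 1 mm and lower slowly.

>>> jog_arm(slide=[[-0.12,-0.07,0],[0,0,0.2],[0,0,0.4],[0,0,0.2],[0,0,0]], twist=[0,0,0,0,0])

```text
time_s: 10.02
ee_pos: [0.547, 0.2254, 0.1434]
eef_rot: [[0.225, 0.974, -0.001], [0.974, -0.225, -0.0], [-0.001, -0.001, -1.0]]
wrist_force: [-1.0, -0.5, -3.6]
width: 0.136
```

```bash
python3 look.py 9
python3 - <<'E'
from h import *
s=load('s9')['image'][:,:,::-1]
cv2.imwrite('pics/z9.png',np.hstack([cv2.resize(s[195:235,322:362],(400,400),interpolation=cv2.INTER_CUBIC),cv2.resize(s[195:235,380:420],(400,400),interpolation=cv2.INTER_CUBIC)]))
E
```

```text
10.1667 [0.54753502 0.22563783 0.14402422] [[0.2252, 0.9743, -0.0003], [0.9743, -0.2252, -0.0], [-0.0001, -0.0002, -1.0]] 0.1304108746027917 [ 0.18943189 -0.36095839 -2.0736937 ] [0.03130536 0.03526676 0.00867655]
```

View pics/W9.png

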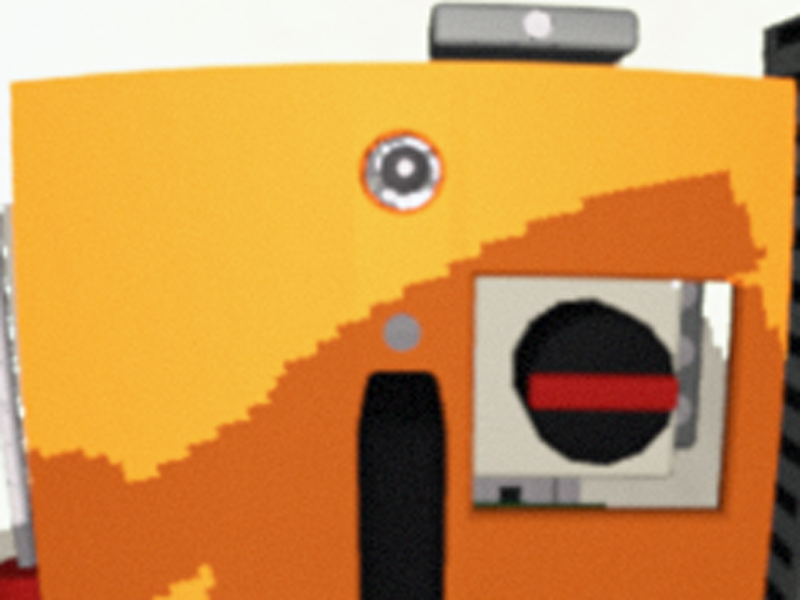

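View pics/z9.png

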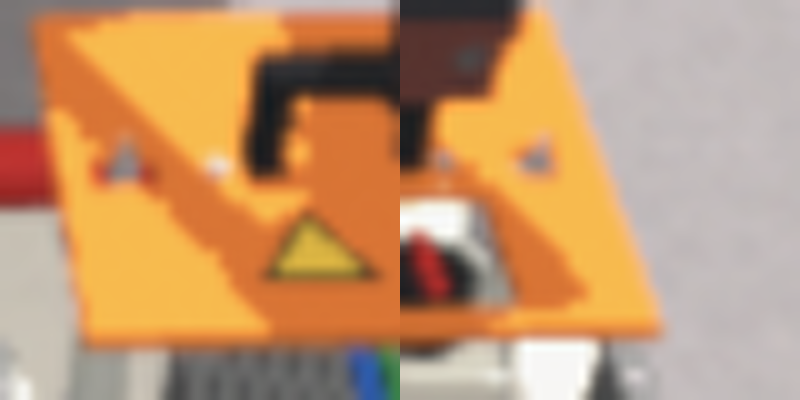

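Stud A is concentric (tip (404,168), hole (402,172)) and B's cone is up through the middle of the slot. I'll lower the rest while watching the force; the seat should come at TCP z≈0.1275.

>>> jog_arm(slide=[[0,0,0.2],[0,0,0.3],[0,0,0.3],[0,0,0.2],[0,0,0]], twist=[0,0,0,0,0])

```text
time_s: 10.58
ee_pos: [0.5471, 0.2255, 0.1334]
eef_rot: [[0.225, 0.974, -0.001], [0.974, -0.225, -0.0], [-0.001, -0.001, -1.0]]
wrist_force: [-0.4, 0.0, -2.2]
width: 0.132
```

>>> jog_arm(slide=[[0,0,0.15],[0,0,0.15],[0,0,0.1],[0,0,0],[0,0,0]], twist=[0,0,0,0,0])

```text
time_s: 11.0
ee_pos: [0.5475, 0.2256, 0.1301]
eef_rot: [[0.225, 0.974, -0.0], [0.974, -0.225, 0.0], [-0.0, -0.0, -1.0]]
wrist_force: [-0.0, 0.1, -2.9]
width: 0.129
```

>>> jog_arm(slide=[[0,0,0.1],[0,0,0.05],[0,0,0],[0,0,0]], twist=[0,0,0,0])

```text
time_s: 11.33
ee_pos: [0.5475, 0.2256, 0.1286]
eef_rot: [[0.225, 0.974, -0.0], [0.974, -0.225, -0.0], [-0.0, -0.0, -1.0]]
wrist_force: [-1.3, -0.1, -3.0]
width: 0.131
```

No contact yet; the wrist force is still about −2.5 N, which is just the guard's weight. Continuing 1 mm at a time.

>>> jog_arm(slide=[[0,0,0.1],[0,0,0],[0,0,0]], twist=[0,0,0])

```text
time_s: 11.58
ee_pos: [0.5475, 0.2256, 0.1276]
eef_rot: [[0.225, 0.974, -0.0], [0.974, -0.225, -0.0], [-0.0, -0.0, -1.0]]
wrist_force: [-0.1, -0.1, -2.5]
width: 0.134
```

>>> jog_arm(slide=[[0,0,0.08],[0,0,0],[0,0,0]], twist=[0,0,0])

```text
time_s: 11.83
ee_pos: [0.5477, 0.2256, 0.1271]
eef_rot: [[0.225, 0.974, 0.0], [0.974, -0.225, 0.0], [0.0, 0.0, -1.0]]
wrist_force: [0.4, -0.9, 0.3]
width: 0.135
```

The force has gone from −2.5 to +0.3 N, so contact is starting. One more small press, then I'll look.

>>> jog_arm(slide=[[0,0,0.05],[0,0,0],[0,0,0]], twist=[0,0,0])

```text
time_s: 12.08
ee_pos: [0.5477, 0.2257, 0.1271]
eef_rot: [[0.225, 0.974, 0.0], [0.974, -0.225, 0.0], [0.0, 0.0, -1.0]]
wrist_force: [-2.4, -0.1, 5.0]
width: 0.131
```

```bash
python3 look.py 10
python3 - <<'E'
from h import *
s=load('s10')['image'][:,:,::-1];d=load('d10')['image'][:,:,::-1]
cv2.imwrite('pics/z10.png',np.hstack([cv2.resize(s[195:255,315:405],(450,300),interpolation=cv2.INTER_CUBIC),cv2.resize(d[140:200,255:325],(350,300),interpolation=cv2.INTER_CUBIC)]))
E
```

```text
12.2333 [0.54767258 0.22564343 0.12704347] [[0.2251, 0.9743, 0.0004], [0.9743, -0.2251, 0.0001], [0.0002, 0.0004, -1.0]] 0.13442065077235382 [-1.49044761 -0.43533714  6.2168885 ] [-0.07500217  0.37127048 -0.02496991]
```

View pics/W10.png

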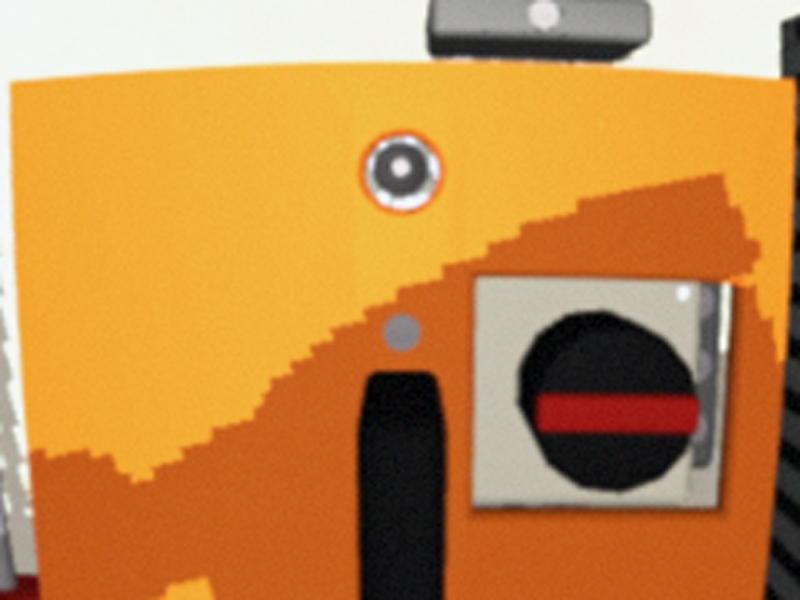

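View pics/z10.png

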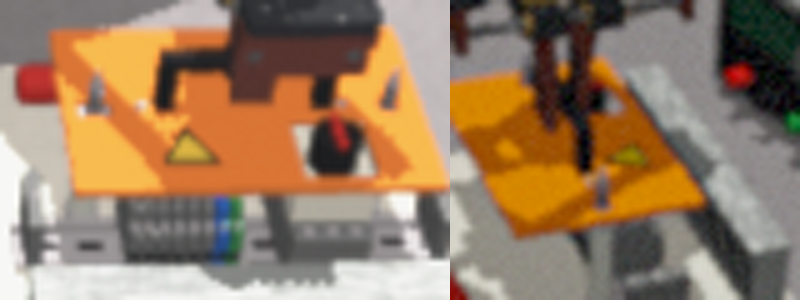

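Seated: contact force is +6 N and the knob is up through the window. Stud A is concentric in its hole and stud B stands up through the slot. Releasing now.

>>> jog_arm(slide=[[0,0,0],[0,0,0],[0,0,0],[0,0,0],[0,0,0]], twist=[0,0,0,0,0], fingers=0.45)

```text
time_s: 12.65
ee_pos: [0.5476, 0.2257, 0.1262]
eef_rot: [[0.225, 0.974, -0.0], [0.974, -0.225, 0.0], [-0.0, -0.0, -1.0]]
wrist_force: [0.0, -0.1, 0.0]
width: 0.471
```

>>> jog_arm(slide=[[0,0,0],[0,0,0],[0,0,0]], twist=[0,0,0])

```text
time_s: 12.9
ee_pos: [0.5475, 0.2256, 0.1263]
eef_rot: [[0.225, 0.974, -0.0], [0.974, -0.225, -0.0], [-0.0, -0.0, -1.0]]
wrist_force: [1.6, 0.1, 0.3]
width: 0.55
```

>>> jog_arm(slide=[[0,0,-0.5],[0,0,-1],[0,0,-2],[0,0,-3],[0,0,-3]], twist=[0,0,0,0,0])

```text
time_s: 13.32
ee_pos: [0.547, 0.2255, 0.2226]
eef_rot: [[0.225, 0.974, -0.001], [0.974, -0.225, -0.0], [-0.001, -0.001, -1.0]]
wrist_force: [1.0, 0.6, -0.2]
width: 0.553
```

>>> jog_arm(slide=[[0,0,-2],[0,0,0],[0,0,0]], twist=[0,0,0])

```text
time_s: 13.57
ee_pos: [0.5485, 0.2259, 0.2435]
eef_rot: [[0.225, 0.974, 0.004], [0.974, -0.225, 0.001], [0.002, 0.003, -1.0]]
wrist_force: [-0.0, -0.2, 0.2]
width: 0.548
```

```bash
python3 look.py 11
python3 - <<'E'
from h import *
s=load('s11')['image'][:,:,::-1];d=load('d11')['image'][:,:,::-1]
cv2.imwrite('pics/z11.png',np.hstack([cv2.resize(s[195:255,315:405],(450,300),interpolation=cv2.INTER_CUBIC),cv2.resize(d[140:200,255:325],(350,300),interpolation=cv2.INTER_CUBIC)]))
E
```

```text
13.7167 [0.54661605 0.2253383  0.24030199] [[0.2252, 0.9743, -0.0021], [0.9743, -0.2252, -0.0006], [-0.0011, -0.002, -1.0]] 0.549659108324189 [-0.74048577 -1.21639606 -0.50340517] [-0.0415217   0.06516522  0.02558025]
```

View pics/z11.png

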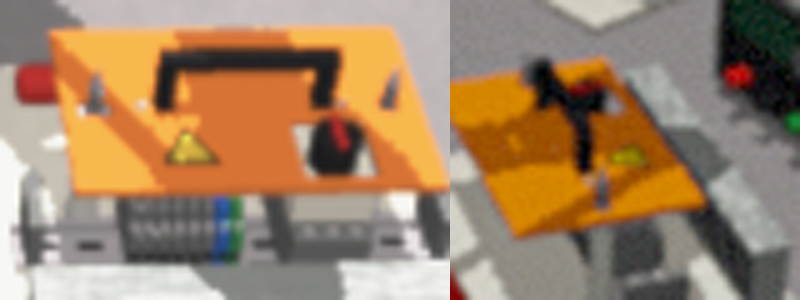

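View pics/w11.png

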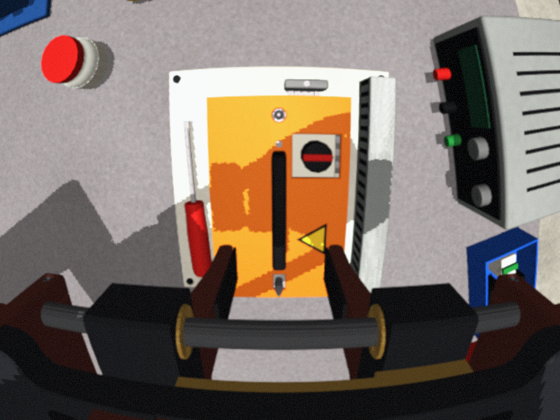

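View pics/s11.png

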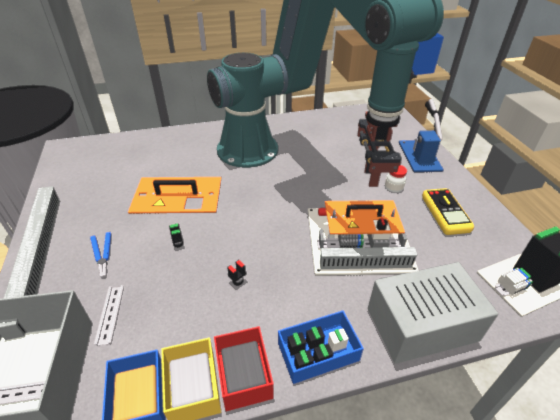

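The guard lies flat, with both studs through their holes and the knob up through its window. The arm is clear, and the other items are where they were. Handing in.

Run:
```python
from h import *
print(ticket.sign_off()); print(telemetry.get_obs()['time_s'])
```

```text
the job is handed in; nothing more can be done
None
the job is handed in; nothing more can be done
```

The guard is fitted on both posts, released, and the job is handed in at about 13.7 s of the 45 s allowed. I picked out the 130 × 200 mm guard by size and gripped it by its handle. I lined it up using the wrist camera's view of stud A through the round hole, then lowered it a little at a time. I opened the gripper only once the wrist force showed it resting on the shoulders (−2.5 N to about +6 N).

**Last checks:**
- **Stud A:** it sits concentric in the round hole to within about 0.5 mm, seen from the wrist camera.
- **Stud B:** it stands up through the slot in all three cameras; I did not measure its exact offset.
- **Knob:** it is up through the window.
- **Height:** contact came at the height expected from the grasp (tool at about 0.127 m). I judged flatness from this and the pictures and did not measure the tilt.
- **Release:** the arm is about 11 cm above the seated position with the fingers open and the wrist force near zero. The bystanders look unmoved in the final scene picture, though I checked that only by eye.

**Disagreements:**
- The early scene and side camera estimates of the studs differed by up to 10 mm, so I used the wrist camera, which gave a stud spacing of 165.3 mm against the 164 mm stated.
- The wrist camera put the handle about 4 mm from where the fixed cameras did before the grasp; centring the jaws on the bar took care of that.
- One backing-off move to see both studs at once did not work and only cost time.

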